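# Load a refill cartridge past a sprung dust flap

### The job

Load the flat-sided white refill cartridge into the dye dispenser: nudge the sprung dust flap up with the cartridge's foot, keep it pushed back while you lower the cartridge upright into the well, and press it down by feel until the valve at the bottom has opened (a few millimetres of give), without forcing it or crushing the valve. Let go and leave it standing there, and leave the bottles and other things around as they are.

Things in the scene. Friction and masses are not known exactly. Their poses are not given: they have to be found in the camera images.
- cartridge: The refill cartridge: an upright flat-sided white plastic box 32 mm (own x) by 50 mm (own y) by 135 mm tall (z), edges rounded 3 mm, 0.2 to 0.4 kg, thin grey band 80 mm up. Origin at the centre of its underside (its foot). Either way round will do (half a turn about z makes no difference).
- cartridge_grip (a point): Good place to hold the cartridge: on its axis, 108 mm above its foot. Hold it firmly (about 80 N) by its two narrow sides (50 mm apart, fingers closing along its y), so that the wide sides stay free for the flap and the fingers stay clear of the dispenser.
- hopper: The bench dispenser, bolted down: a white block 170 mm (own x) by 150 mm (own y) by 95 mm high; origin at the centre of its underside, own x pointing to the flap's hinge side (roughly away from the robot). A panel 10 mm high lies on top beyond the hinge (x 33 to 83 mm); on the other side (x below -20 mm) the top is flat and free. It and its flap bear pushes of up to 60 N.
- well_mouth (a point): Centre of the mouth of the loading well, level with the dispenser's flat top, 95 mm above the bench, straight above the dispenser's origin; axes as the dispenser's. The well is a straight vertical shaft 35 mm (x) by 53 mm (y) with a 4 mm chamfer at the mouth. At rest the sprung steel flap covers it.
- flap_edge (a point): Middle of the flap's free edge, the axis of a free-turning plastic roller (8 mm thick, 48 mm long along y). At rest it is 38 mm above the dispenser's top, 14 mm on the -x side of the well's centre. To open the flap bring the cartridge's foot in low, 8 to 15 mm above the top, from the -x side under this edge, push level to +x (3 to 4 N) until it stands over the well; keep it there and lower it.
- flap_hinge (a point): Middle of the flap's hinge line, which runs along the dispenser's y, 24 mm from the well's centre on the +x side and 6 mm above the top. The flap is a steel plate 3 mm thick, 50 mm from hinge to roller axis and 50 mm wide (57 mm with its side cheeks).
- flap (a joint): Angle of the spring-return flap, rad. 0 = at rest: it slopes up from the hinge by 40 degrees over the well, and pressing it from above meets a solid stop. It swings up and away (+), upright at 0.87, solid stop at 1.2; the spring always shuts it again. With the cartridge over or in the well its roller leans on the cartridge's wide side at about 0.6 to 0.85.
- valve (a joint): How far the plate of the outlet valve at the bottom of the well is pressed down, m; 0 = untouched. Its height differs every time and is not measured: the foot meets it 36 to 64 mm below the mouth, so feel for it. It gives from 5 N on, then 1.5 N more per mm: open from 3 mm (9.5 N), crushed beyond 8.5 mm (18 N). Aim for 4 to 7 mm.
- well_axis (a point): A point on the well's axis, 30 mm below the mouth, above the valve plate. On the way down flap and walls rub on the cartridge by roughly 1 to 5 N; its weight (2 to 4 N) works the other way and is too little to open the valve. Once pressed, the valve stays open by friction, though it may rise back to about 5 mm.
- bottle_a: Bystander: round squeeze bottle 56 mm across, 150 mm tall, pointed nozzle, standing next to the cartridge, beside one of its 50 mm wide faces; origin under its centre
- bottle_b: Bystander: round squeeze bottle 56 mm across, 170 mm tall; origin under its centre
- bottle_c: Bystander: round squeeze bottle 56 mm across, 150 mm tall; origin under its centre
- jar: Bystander: closed glass jar 70 mm across, 90 mm tall; origin under its centre
- beaker: Bystander: open white plastic cup 80 mm across, 100 mm tall; origin under its centre
- spoon: Bystander: steel spoon lying on the bench
- block: Bystander: plain wooden block 90 x 60 x 30 mm lying on the bench; origin under its centre
Mind the look-alikes: they are no part of the job. Leave any red look-alike of the cartridge alone. Of the things that look like the hopper, the larger one is meant.

How it is judged:
On the way, in this order (a step that is already met when the one before it is completed fails the run):
1. the cartridge is lifted clear of the bench (height (world z) of cartridge above 0.05 m), for 0.2 s.
2. the cartridge holds the flap pushed open, its foot over the well (value of joint flap above 0.4 rad and z of cartridge in the frame of well_mouth between -0.02 and 0.04 m and horizontal distance between cartridge and well_mouth below 0.025 m and contact force between cartridge and hopper above 0.5 N), for 0.1 s.
At the end, for the whole second after the job is handed in: The cartridge stands in the well, foot more than 36 mm below the mouth and within 5 mm of the well's centre line along both of its axes, upright within 0.12 rad, at rest and released, the flap leaning on it (above 0.4 rad), and the valve is pressed open by more than 3 mm (value of joint valve above 0.003 m and value of joint flap above 0.4 rad and z of cartridge in the frame of well_mouth below -0.036 m and x of cartridge in the frame of well_mouth between -0.005 and 0.005 m and y of cartridge in the frame of well_mouth between -0.005 and 0.005 m and angle between cartridge's own z axis and vertical below 0.12 rad and linear speed of cartridge below 0.02 m/s and contact force between the fingers and cartridge below 0.1 N); the robot touches nothing.
It fails at once if the valve is crushed (pressed beyond 8.5 mm) (value of joint valve above 0.0085 m).
It fails at once if the dispenser or its flap is forced (more than 60 N) (contact force between hopper and anything else above 60 N).
It fails at once if a bystander is moved by more than 30 mm (distance of any of bottle_a, bottle_b, bottle_c, jar, beaker, spoon, block from where it was at the start of the episode above 0.03 m).
It also fails if it takes over 48 s, if anything falls off the work surface, if the arm or the gripper's body presses on something with over 40 N, if the wrist force passes 120 N, or if a joint passes its speed limit or range.

### The arm

A 6-joint arm with a two-finger parallel gripper is mounted at the origin on the work surface. World frame = base frame: x ahead of the robot, y to its left, z up, the work surface at z = 0. Lengths are in m, angles in rad, forces in N, time in s.
With the tool pointing down it reaches from about 0.225 to 0.875 m from the base axis. Payload 3.4 kg.
Tool frame: the origin (TCP) lies between the finger pads; the fingertips stand 17 mm ahead of it and the grasp point (between the pads) lies 2 mm behind it; y points along the fingers, z is the direction in which the jaws open and shut, and the axes are right-handed (so a half turn about y gives the same grasp; the last joint's range is limited). The gripper opens to 85 mm and grips with 20 to 120 N. Pads are 22 mm wide; open, the fingers measure 114 mm over their backs; the gripper's body (76 mm by 85 mm) begins 54 mm behind the grasp point. The pads swing forward as they close: fully open they stand 13 mm farther back than shut.
Start: joints at [1.187, 0.276, 1.505, -0, 1.361, -0.121], TCP at [0.149, 0.555, 0.248] pointing down, gripper open.
Joint ranges: [-2.89, 2.89], [-0.75, 2.08], [0.22, 2.7], [-1.18, 4.32], [0.11, 2.71], [-2.7, 2.7]. Speed limits (rad/s): [2.57, 2.57, 3.14, 3.14, 3.14, 3.14].

### API

Orientations are given as a unit quaternion [w, x, y, z].
In Python, from rig import manip, get_image, camera_model, sign_off, spot_in, silhouettes, spot_point gives the robot as it stands.
- The arm moves only by the tool jog_arm, never from a script. Its argument "targets" is a list of rows, each a list of 3 entries, a list of its own where there are three numbers: the finger opening in m, from 0 to 0.0854, then the shift along the world's x, y, z in m, then the turn about the world's z in rad. In form: [[claw, [x, y, z], spin], ...]. A call has 1 to 10 rows; each row shifts and turns the commanded pose from where the row before left it; what a row does not reach is not made up. A row lasts 1/8 s, in which the tool goes at most 62.5 mm and 10.7 degrees, less where a joint would pass 70% of its speed; a pose out of reach is approached as far as the arm can. A call with a gripper value outside its range is refused whole. The fingers move at their own pace and stop on an object; "force" is the grip in N (left out, the last holds). Time passes only in rows, so rows that do not move let the fingers close. It gives the time, the measured TCP pose, the force and the opening at its end, in the units of the state.
- manip.get_state(): the state, without advancing time (a new reading comes with each control period).
- get_image(name): name is "side" or "top"; returns (picture, depth): 480x640x3 uint8, red, green, blue; 480x640 float32, m along the optical axis (not along the pixel's ray), 0 where there is no reading.
- camera_model(name): a dict with "mtx" (3x3 intrinsics, pixels), "world_from_camera" (4x4, takes a point from camera to world coordinates). Camera axes: x right, y up, looking along -z (the intrinsics and any distortion apply to the point x, -y, -z); pixel columns grow to the right and rows downward; lengths in m; the calibration is good to about 2 mm. A picture is of the moment at which its call begins. camera_model takes no time and is no camera call.
- sign_off(): hands the job in, once; it reports no verdict.
Trained networks look in the newest picture that a camera, given by its name, has taken for a name from the list of things; names that differ only in an ending like _2 or _b are one class to them, and where a whole thing is asked for, a point or a joint stands for the part that bears it (a point fixed in the world has none). Each returns a list of dicts, best first, with "score" (0 to 1); they miss things now and then, are a little off and sometimes report something else, mostly with a low value. They report only what shows in the picture. A call takes as long as a camera call. They do not tell look-alikes from the thing itself.
- spot_in(name, camera): "position" ([column, row] in pixels, amid what is visible of it).
- silhouettes(name, camera): "mask" (480x640 bool, what is visible of it) and "position" ([column, row] in pixels, amid what is visible of it).
- spot_point(name, camera): "position" ([column, row] in pixels: a listed point, or the origin of a listed thing).
The state is a dict: "clock": time; "qpos": joint angles; "qd": joint speeds; "effort": joint torques, N m; "position": TCP position; "ee_rot": TCP orientation; "contact_force": force on the tool from outside, world axes, zero at the start; "moment": the same for the moment, N m; "width": finger opening in m.
Only numpy, scipy, OpenCV 4.12 (cv2) and the standard library are available. Lean on these libraries where they do the work, as an engineer would, in place of code of your own. Each camera call takes 0.05 s, during which the arm holds its last target.

## Working session

There is one attempt and no reset: what is moved stays moved. The work goes in short steps, Python scripts to look and compute and a tool call to move; the robot and the scene stay as the last step left them, time stands still between calls to the robot, and variables do not carry over. Pictures are saved under pics/ and viewed, and the job is handed in when it is done.

Besides the shell and the picture viewer there is one more tool, called after "Call:" as name(argument=value, ...) on one line, values as JSON. jog_arm: Moves the arm, as the interface text tells. Its arguments: {"type":"object","properties":{"targets":{"type":"array","items":{"type":"array"}},"force":{"type":"number"}},"required":["targets"]}

```bash
mkdir -p pics; ls; python3 - <<'E'
from rig import *
import cv2,numpy as np
for c in("top","side"):
    im,d=get_image(c); cv2.imwrite(f"pics/{c}0.png",im[:,:,::-1]); np.save(f"pics/{c}0d.npy",d)
    m=camera_model(c); print(c,m["mtx"],m["world_from_camera"],[k for k in m])
    for n in("cartridge","hopper","flap_edge","well_mouth","flap_hinge"):
        try:
            print(n,[(np.round(r["position"],1).tolist(),round(r["score"],2)) for r in spot_point(n,c)])
        except Exception as e: print(n,e)
s=manip.get_state(); print({k:np.round(v,3) for k,v in s.items()})
E
```

```text
pics
top [[600.08768512   0.         316.46296833]
 [  0.         600.08768512 241.14299685]
 [  0.           0.           1.        ]] [[-0.02453152  0.99376089 -0.10880025  0.37956217]
 [-0.9996829  -0.02500417 -0.00298192  0.00153126]
 [-0.00568377  0.10869259  0.99405916  1.3582482 ]
 [ 0.          0.          0.          1.        ]] ['mtx', 'world_from_camera']
cartridge [([218.4, 287.0], 0.97), ([488.1, 178.1], 0.75), ([255.6, 250.1], 0.55), ([360.6, 238.0], 0.26)]
hopper [([374.7, 325.6], 0.92), ([362.2, 236.2], 0.85), ([245.5, 215.9], 0.47)]
flap_edge [([379.1, 336.6], 0.8), ([366.1, 236.1], 0.7)]
well_mouth [([380.3, 327.9], 0.83), ([366.0, 229.0], 0.56)]
flap_hinge [([378.9, 317.8], 0.88), ([363.9, 218.7], 0.78)]
side [[497.1650256    0.         315.71914884]
 [  0.         497.1650256  235.41690902]
 [  0.           0.           1.        ]] [[ 0.99525577  0.06206592 -0.07492508  0.45015109]
 [-0.09546104  0.77168767 -0.62879673 -0.77902289]
 [ 0.01879191  0.63296601  0.77395148  1.05072403]
 [ 0.          0.          0.          1.        ]] ['mtx', 'world_from_camera']
cartridge [([300.6, 217.9], 0.66), ([269.0, 227.5], 0.64), ([266.6, 196.7], 0.6)]
hopper [([315.9, 287.7], 0.65), ([231.9, 303.5], 0.59)]
flap_edge [([310.4, 256.5], 0.87), ([329.2, 156.7], 0.58)]
well_mouth [([319.4, 268.6], 0.91), ([228.3, 287.7], 0.62)]
flap_hinge [([329.3, 259.7], 0.8), ([235.9, 285.4], 0.6)]
{'clock': np.float64(0.6), 'qpos': array([ 1.187,  0.276,  1.505, -0.   ,  1.361, -0.121]), 'qd': array([ 0.002, -0.002,  0.   , -0.001, -0.   , -0.001]), 'effort': array([-1.0000e-03, -4.1639e+01, -2.4598e+01, -0.0000e+00,  1.0000e-03,
        0.0000e+00]), 'position': array([0.149, 0.555, 0.248]), 'ee_rot': array([ 0.701, -0.701,  0.093, -0.093]), 'contact_force': array([-0.112, -0.215,  0.303]), 'moment': array([-0.001,  0.007, -0.027]), 'width': np.float64(0.085)}
```

View pics/top0.png

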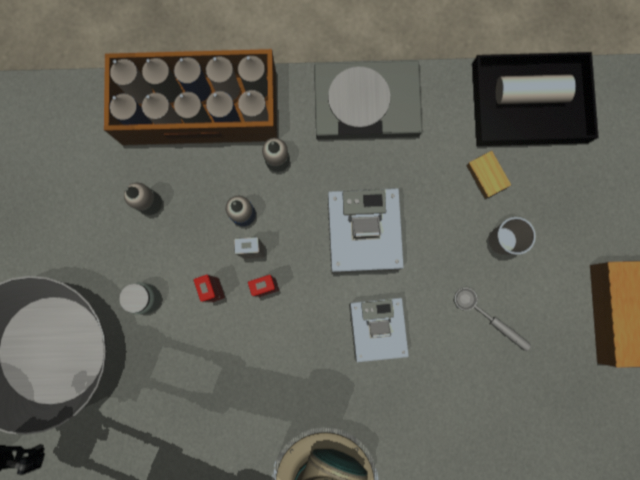

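View pics/side0.png

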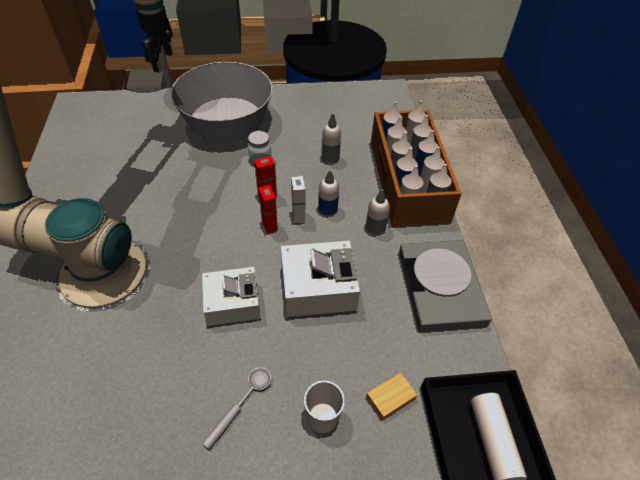

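The top view shows the white cartridge at (246,246), with bottle_a behind it at (239,209) and the red look-alikes at (206,288) and (262,286). The larger dispenser is at (366,230). Next I measure with depth.

```bash
cat > h.py <<'E'
from rig import *
import cv2,numpy as np
def cloud(c,d):
    m=camera_model(c);K=m["mtx"];T=m["world_from_camera"]
    v,u=np.mgrid[0:480,0:640]
    x=(u-K[0,2])/K[0,0]*d; y=-(v-K[1,2])/K[1,1]*d
    P=np.stack([x,y,-d,np.ones_like(d)],-1)@T.T
    P[d<=0]=np.nan
    return P[...,:3]
def rect(xy):
    r=cv2.minAreaRect(xy.astype(np.float32)*1000); return r
E
python3 - <<'E'
from h import *
import cv2
for c in("top","side"):
    d=np.load(f"pics/{c}0d.npy"); P=cloud(c,d); im=cv2.imread(f"pics/{c}0.png")
    if c=="top":
        C=P[236:258,230:264].reshape(-1,3); H=P[180:280,320:412].reshape(-1,3)
        print("px cart z",np.round(P[240:254,246,2],3))
    xc=C[:,:2]
    Pf=P.reshape(-1,3)
    x0=np.nanmedian(P0:=C[(C[:,2]>.12)],axis=0) if c=="top" else x0
    S=Pf[(np.abs(Pf[:,0]-x0[0])<.035)&(np.abs(Pf[:,1]-x0[1])<.04)]
    t=S[(S[:,2]>.126)&(S[:,2]<.145)]
    b=S[(S[:,2]>.02)&(S[:,2]<.145)]
    print(c,"cart",x0,len(t),np.median(t,0),t.min(0),t.max(0),rect(t[:,:2]),"body",b.min(0),b.max(0))
    S=Pf[(Pf[:,0]>.3)&(Pf[:,0]<.53)&(Pf[:,1]<.0)&(Pf[:,1]>-.2)]
    t=S[(S[:,2]>.088)&(S[:,2]<.1)]
    print("hop",len(t),np.median(t,0),rect(t[:,:2]),t.min(0),t.max(0))
    hi=S[(S[:,2]>.1015)&(S[:,2]<.11)];print("panel",len(hi),rect(hi[:,:2]))
    hi=S[(S[:,2]>.112)];print("flap",len(hi),rect(hi[:,:2]),hi[:,2].max())
im=cv2.imread("pics/top0.png")
cv2.imwrite("pics/z1.png",cv2.resize(im[180:290,190:420],None,fx=3.4,fy=3.4,interpolation=cv2.INTER_CUBIC))
im=cv2.imread("pics/side0.png")
cv2.imwrite("pics/z2.png",cv2.resize(im[150:330,220:420],None,fx=3.3,fy=3.3,interpolation=cv2.INTER_CUBIC))
E
```

```text
px cart z [0.134 0.138 0.136 0.137 0.14  0.136 0.136 0.138 0.137 0.135 0.136 0.137
 0.137 0.131]
top cart [0.50733716 0.14967794 0.13523945] 381 [0.50771457 0.14966827 0.13537839] [0.49136367 0.12486581 0.12639621] [0.52434819 0.17507176 0.14327051] ((508.46063232421875, 149.9397735595703), (32.44908905029297, 50.07901382446289), 2.344858407974243) body [0.49130131 0.12412521 0.02002604] [0.52467276 0.17507176 0.14327051]
hop 2484 [ 0.48870414 -0.10329353  0.09517622] ((422.0444030761719, -99.1741714477539), (151.46432495117188, 215.5535430908203), 89.87596130371094) [ 0.31422775 -0.17504114  0.08802391] [ 0.52996184 -0.02367191  0.09999043]
panel 26 ((421.5888366699219, -93.89852142333984), (138.36610412597656, 210.13771057128906), 89.51543426513672)
flap 102 ((525.4630126953125, -98.02284240722656), (8.076251029968262, 55.433475494384766), 0.9072576761245728) 0.1425051667529984
side cart [0.50733716 0.14967794 0.13523945] 188 [0.50835254 0.14265722 0.13392493] [0.49235215 0.11933918 0.12603669] [0.52484638 0.17265617 0.13791293] ((508.7497863769531, 146.00656127929688), (31.862964630126953, 52.88459396362305), 1.9545032978057861) body [0.49177195 0.11854795 0.02037934] [0.52484638 0.17265617 0.13791293]
hop 1713 [ 0.48804983 -0.11233317  0.09404153] ((421.8761901855469, -102.5042724609375), (215.12977600097656, 153.6046142578125), 0.7650973200798035) [ 0.31459303 -0.17864129  0.08803259] [ 0.52999688 -0.02482459  0.09956824]
panel 5 ((317.9505615234375, -126.53823852539062), (2.393585681915283, 30.405193328857422), 5.391464710235596)
flap 75 ((525.7225952148438, -102.45436096191406), (7.949105739593506, 57.5362548828125), 1.079289436340332) 0.13999589589377892
```

View pics/z1.png

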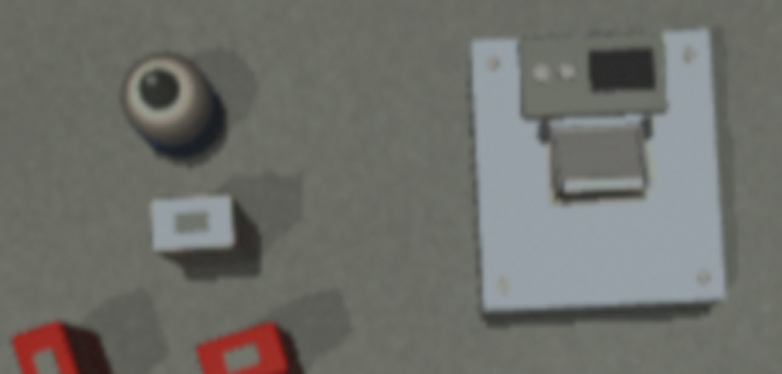

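View pics/z2.png

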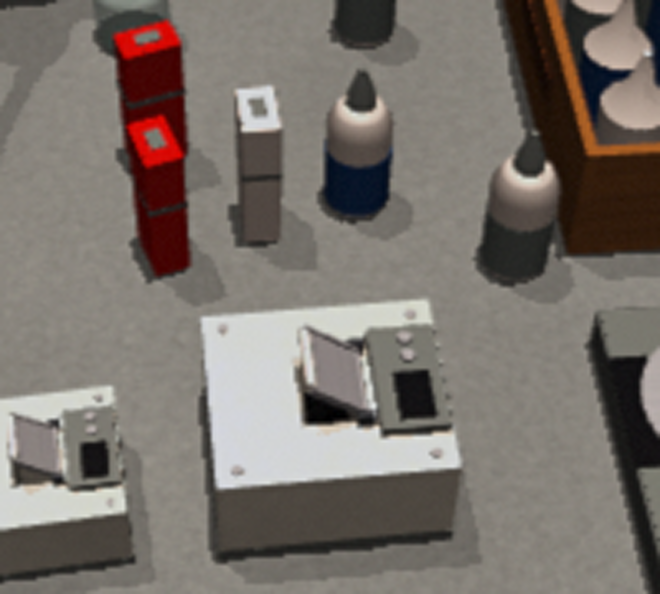

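```bash
python3 - <<'E'
from h import *
from scipy.optimize import least_squares
for c in("top","side"):
    d=np.load(f"pics/{c}0d.npy"); P=cloud(c,d)
    Pf=P.reshape(-1,3)
    S=Pf[(Pf[:,0]>.42)&(Pf[:,0]<.66)&(Pf[:,1]<.03)&(Pf[:,1]>-.24)]
    t=S[(S[:,2]>.085)&(S[:,2]<.112)]
    r=rect(t[:,:2]); print(c,"hop",len(t),r,np.percentile(t,[1,50,99],axis=0).round(4).tolist())
    hi=S[(S[:,2]>.1)&(S[:,2]<.109)&(S[:,0]>.56)];print(" panel",len(hi),rect(hi[:,:2]))
    hi=S[(S[:,2]>.112)];print(" flap",len(hi),rect(hi[:,:2]),hi[:,2].max(), hi[hi[:,2]>.13].mean(0))
    # edges by row-wise fit: left/right edges vs x
    for x in np.arange(.46,.63,.02):
        q=t[np.abs(t[:,0]-x)<.006]; print("  x%.2f y %.4f %.4f"%(x,q[:,1].min(),q[:,1].max()),end="")
    print()
    for y in np.arange(-.16,-.03,.02):
        q=t[np.abs(t[:,1]-y)<.006]; print("  y%.2f x %.4f %.4f"%(y,q[:,0].min(),q[:,0].max()),end="")
    print()
    K=camera_model(c)["mtx"];T=camera_model(c)["world_from_camera"]
    pts={"top":[("edge",366.1,236.1,.133),("mouth",366,229,.095),("hinge",363.9,218.7,.101)],"side":[("edge",310.4,256.5,.133),("mouth",319.4,268.6,.095),("hinge",329.3,259.7,.101)]}[c]
    for n,u,v,z in pts:
        ray=T[:3,:3]@np.array([(u-K[0,2])/K[0,0],-(v-K[1,2])/K[1,1],-1]); print(n,(T[:3,3]+ray*(z-T[2,3])/ray[2]).round(4))
    # bystanders near
    for nm,cx,cy in(("botA",.585,.16),("redR",.42,.12),("redL",.42,.24)):
        q=Pf[(abs(Pf[:,0]-cx)<.06)&(abs(Pf[:,1]-cy)<.05)&(Pf[:,2]>.03)&~((abs(Pf[:,0]-.508)<.03)&(abs(Pf[:,1]-.149)<.04))]
        print(nm,np.percentile(q,[1,99],axis=0).round(3).tolist() if len(q) else None)
E
```

```text
top hop 5186 ((539.9646606445312, -98.58380126953125), (170.8946533203125, 150.4816131591797), 1.2324538230895996) [[0.4558, -0.1721, 0.0894], [0.5378, -0.0977, 0.0962], [0.6224, -0.0247, 0.1105]]
 panel 972 ((591.7470703125, -94.72702026367188), (63.53022766113281, 142.09896850585938), 0.8331884145736694)
 flap 396 ((567.3341064453125, -101.9981918334961), (92.000244140625, 65.05826568603516), 0.17102886736392975) 0.1425051667529984 [ 0.52717651 -0.09785657  0.13529314]
  x0.46 y -0.1743 -0.0259  x0.48 y -0.1750 -0.0246  x0.50 y -0.1730 -0.0249  x0.52 y -0.1737 -0.0254  x0.54 y -0.1731 -0.0238  x0.56 y -0.1731 -0.0244  x0.58 y -0.1724 -0.0228  x0.60 y -0.1712 -0.0233  x0.62 y -0.1717 -0.0217
  y-0.16 x 0.4565 0.6265  y-0.14 x 0.4555 0.6236  y-0.12 x 0.4553 0.6233  y-0.10 x 0.4558 0.6251  y-0.08 x 0.4543 0.6223  y-0.06 x 0.4547 0.6245  y-0.04 x 0.4534 0.6228
edge [ 0.5215 -0.097   0.133 ]
mouth [ 0.5411 -0.1004  0.095 ]
hinge [ 0.5624 -0.0962  0.101 ]
botA [[0.565, 0.143, 0.033], [0.619, 0.196, 0.149]]
redR [[0.405, 0.094, 0.039], [0.446, 0.145, 0.141]]
redL [[0.397, 0.215, 0.033], [
[... 445 characters left out ...]
.13999589589377892 [ 0.52607407 -0.10355375  0.13468828]
  x0.46 y -0.1785 -0.0264  x0.48 y -0.1781 -0.0256  x0.50 y -0.1775 -0.0274  x0.52 y -0.1776 -0.0271  x0.54 y -0.1771 -0.0264  x0.56 y -0.1770 -0.0266  x0.58 y -0.1769 -0.0263  x0.60 y -0.1753 -0.0228  x0.62 y -0.1756 -0.0248
  y-0.16 x 0.4572 0.6257  y-0.14 x 0.4560 0.6254  y-0.12 x 0.4552 0.6246  y-0.10 x 0.4560 0.6249  y-0.08 x 0.4544 0.6245  y-0.06 x 0.4556 0.6223  y-0.04 x 0.4542 0.6234
edge [ 0.5208 -0.0949  0.133 ]
mouth [ 0.5417 -0.1038  0.095 ]
hinge [ 0.5671 -0.0842  0.101 ]
botA [[0.566, 0.139, 0.032], [0.62, 0.176, 0.147]]
redR [[0.405, 0.09, 0.031], [0.448, 0.142, 0.138]]
redL [[0.397, 0.212, 0.034], [0.451, 0.252, 0.137]]
```

```bash
python3 - <<'E'
from h import *
from scipy.spatial.transform import Rotation as R
s=manip.get_state();w,x,y,z=s["ee_rot"];M=R.from_quat([x,y,z,w]).as_matrix();print(M.round(3));print(np.degrees(np.arctan2(M[1,2],M[0,2])), s["position"])
E
```

```text
[[ 0.966  0.     0.26 ]
 [-0.26   0.     0.966]
 [ 0.    -1.     0.   ]]
74.94650383162703 [0.14938671 0.5553092  0.24835055]
```

Call:
jog_arm(targets=[[0.085, [0, 0, 0.05], 0], [0.085, [0.02, -0.02, 0.05], 0], [0.085, [0.037, -0.042, 0], 0.1], [0.085, [0.037, -0.042, 0], 0.1], [0.085, [0.037, -0.042, 0], 0.1], [0.085, [0.037, -0.042, 0], 0], [0.085, [0.037, -0.042, 0], 0], [0.085, [0.037, -0.042, 0], 0], [0.085, [0.037, -0.042, 0], 0], [0.085, [0.037, -0.042, 0], 0]], force=80)

```text
clock: 1.85
position: [0.4664, 0.1978, 0.3486]
ee_rot: [0.707, -0.707, -0.013, 0.013]
contact_force: [1.1, 0.7, -0.3]
width: 0.0849
```

Call:
jog_arm(targets=[[0.085, [0.036, -0.042, 0], 0], [0.085, [0.007, -0.0083, -0.04], 0], [0.085, [0, 0, -0.05], 0], [0.085, [0, 0, -0.03], 0], [0.085, [0, 0, 0], 0]])

```text
clock: 2.48
position: [0.5068, 0.1486, 0.2261]
ee_rot: [-0.707, 0.707, 0.011, -0.015]
contact_force: [-0.3, -1.2, 0.3]
width: 0.085
```

```bash
python3 - <<'E'
from h import *
im,d=get_image("side"); cv2.imwrite("pics/s1.png",cv2.resize(im[60:300,180:440,::-1],None,fx=2.4,fy=2.4))
s=manip.get_state();print(s["position"],s["contact_force"])
E
```

```text
[0.50820144 0.1489243  0.22813693] [ 0.03753098 -0.51632205  1.25464289]
```

View pics/s1.png

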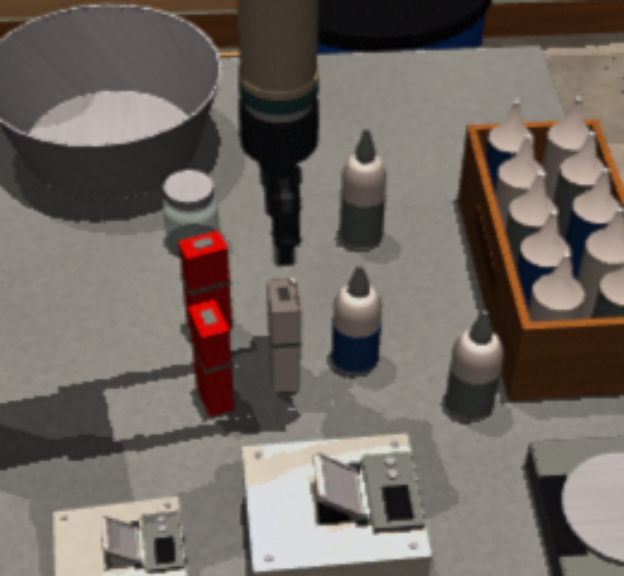

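The gripper hangs centred in front of and above the white cartridge (crop 284,290), clear of bottle_a. I'll descend and grip.

Call:
jog_arm(targets=[[0.085, [0, 0, -0.04], 0], [0.085, [0, 0, -0.04], 0], [0.085, [0, 0, -0.03], 0], [0.085, [0, 0, -0.012], 0], [0.085, [0, 0, 0], 0], [0.04, [0, 0, 0], 0], [0.04, [0, 0, 0], 0], [0.04, [0, 0, 0], 0], [0.04, [0, 0, 0], 0]], force=80)

```text
clock: 3.65
position: [0.5096, 0.149, 0.1079]
ee_rot: [0.707, -0.707, -0.014, 0.012]
contact_force: [0.3, -1.3, 5.6]
width: 0.049
```

Call:
jog_arm(targets=[[0.04, [0, 0, 0], 0], [0.04, [0, 0, 0.01], 0], [0.04, [0, 0, 0.03], 0], [0.04, [0, 0, 0.04], 0], [0.04, [0, 0, 0.04], 0], [0.04, [0, 0, 0.04], 0], [0.04, [0, 0, 0.04], 0], [0.04, [0, 0, 0], 0], [0.04, [0, 0, 0], 0]])

```text
clock: 4.78
position: [0.5073, 0.1488, 0.3048]
ee_rot: [-0.707, 0.707, 0.012, -0.014]
contact_force: [-0.4, -0.6, -3.0]
width: 0.0493
```

```bash
python3 - <<'E'
from h import *
s=manip.get_state();print(s["position"],s["contact_force"],s["moment"],s["width"],s["ee_rot"])
for c in("side","top"):
    im,d=get_image(c); P=cloud(c,d);np.save(f"pics/{c}2d.npy",d)
    a=im[80:280,180:400] if c=="side" else im[170:300,170:420]
    cv2.imwrite(f"pics/{c}2.png",cv2.resize(a[:,:,::-1],None,fx=3,fy=3))
    Pf=P.reshape(-1,3);x,y,z=s["position"]
    q=Pf[(abs(Pf[:,0]-x)<.04)&(abs(Pf[:,1]-y)<.05)&(Pf[:,2]>.15)&(Pf[:,2]<z-.025)]
    print(c,len(q))
    if len(q)>20: print(np.percentile(q,[1,50,99],axis=0).round(4))
    print([(r["position"],r["score"]) for r in spot_in("cartridge",c)])
E
```

```text
[0.50725179 0.14884454 0.30478108] [-0.39353349 -0.57744412 -3.0226028 ] [-0.01051295  0.04086804 -0.01336859] 0.04927740727073002 [-0.70688595  0.70708138  0.01204767 -0.01424877]
side 371
[[0.4895 0.1188 0.1987]
 [0.5044 0.1239 0.2398]
 [0.5214 0.1664 0.2785]]
[([295.8, 153.0], 0.75), ([268.3, 208.2], 0.71), ([262.3, 172.5], 0.6), ([318.9, 279.5], 0.45)]
top 58
[[0.4887 0.1239 0.1999]
 [0.4924 0.1251 0.2303]
 [0.5068 0.1702 0.272 ]]
[([266.0, 283.7], 0.61), ([211.9, 287.6], 0.58), ([253.5, 245.7], 0.39)]
```

View pics/side2.png

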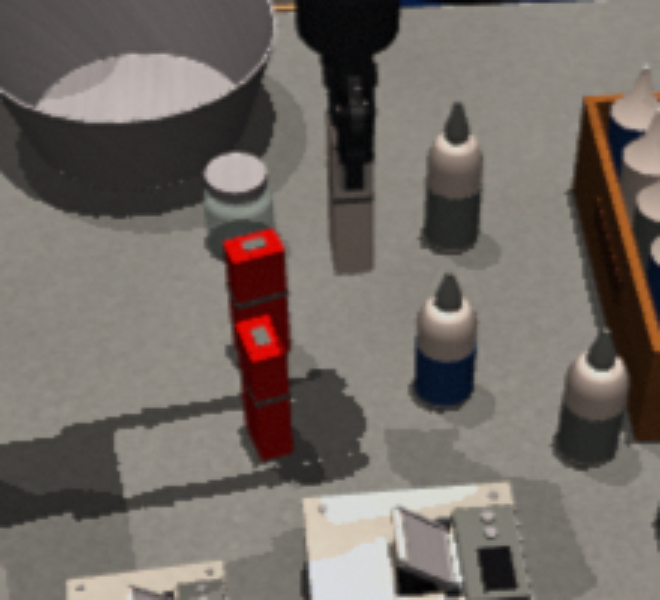

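View pics/top2.png

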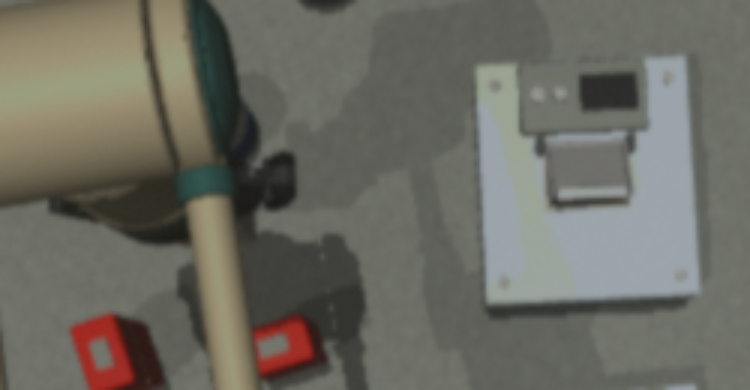

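The cartridge is held upright, with its foot about 0.199 m high (side crop 350,270). Now I carry it to the -x side of the flap.

Call:
jog_arm(targets=[[0.04, [-0.004, -0.03, 0], -0.008], [0.04, [-0.006, -0.045, 0], -0.008], [0.04, [-0.006, -0.045, 0], 0], [0.04, [-0.006, -0.045, 0], 0], [0.04, [-0.006, -0.045, 0], 0], [0.04, [-0.0024, -0.0287, 0], 0], [0.04, [0, -0.01, 0], 0], [0.04, [0, 0, -0.03], 0], [0.04, [0, 0, -0.03], 0], [0.04, [0, 0, 0], 0]])

```text
clock: 6.22
position: [0.4762, -0.0982, 0.2438]
ee_rot: [0.708, -0.706, -0.006, 0.01]
contact_force: [-0.7, -0.3, -1.8]
width: 0.0492
```

```bash
cat >look.py <<'E'
from h import *
import sys
tag=sys.argv[1]
L=[]
for c in("side","top"):
    im,d=get_image(c); P=cloud(c,d);np.save(f"pics/{c}{tag}d.npy",d)
    s=manip.get_state();L.append(s["position"]);x,y,z=s["position"]
    a=im[150:330,200:440] if c=="side" else im[170:300,270:470]
    cv2.imwrite(f"pics/{c}{tag}.png",cv2.resize(a[:,:,::-1],None,fx=3,fy=3))
    Pf=P.reshape(-1,3)
    q=Pf[(abs(Pf[:,0]-x)<.03)&(abs(Pf[:,1]-y)<.05)&(Pf[:,2]>.12)&(Pf[:,2]<z-.025)]
    if len(q)>20: print(c,len(q),np.percentile(q,[1,50,99],axis=0).round(4).tolist())
for i in range(4): get_image("side");L.append(manip.get_state()["position"])
L=np.array(L);print(L.mean(0),L.std(0));s=manip.get_state();print(s["clock"],s["contact_force"],s["moment"],s["width"],s["ee_rot"])
E
python3 look.py 3
```

```text
side 355 [[0.4587, -0.1266, 0.1379], [0.4745, -0.1233, 0.1807], [0.4908, -0.0871, 0.2197]]
top 30 [[0.4601, -0.0899, 0.139], [0.4603, -0.0762, 0.1714], [0.4679, -0.0727, 0.2213]]
[ 0.4786209  -0.09944079  0.2471201 ] [0.00051634 0.00033112 0.00076278]
6.525 [-0.18330105  0.35383327 -3.27464571] [-0.01813269  0.01314064 -0.0097575 ] 0.04931289505120251 [-0.70680256  0.70732794  0.00847879 -0.00674106]
```

View pics/side3.png

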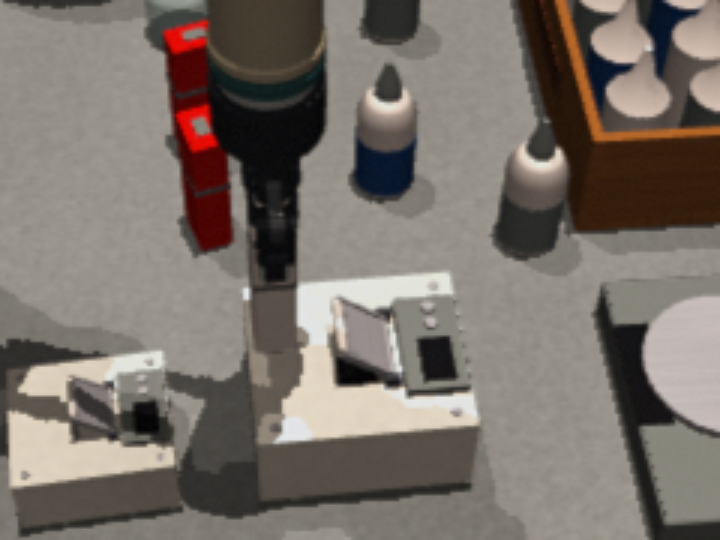

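View pics/top3.png

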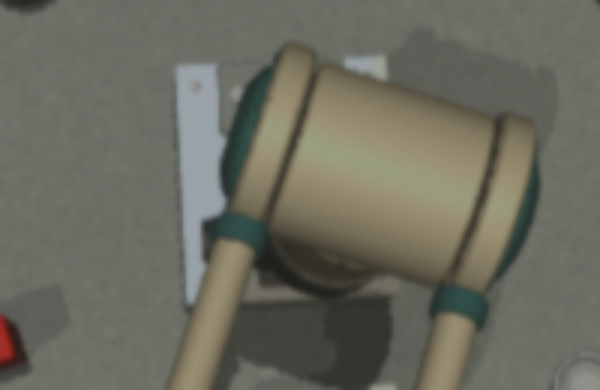

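```bash
python3 - <<'E'
from h import *
for tag,x,y,foot in(("0",.5085,.149,0),("2",.5083,.149,.2),("3",.4786,-.0994,.141)):
    P=cloud("side",np.load(f"pics/side{tag}d.npy")).reshape(-1,3)
    print(tag)
    for h in (.015,.03,.045,.06,.075):
        z=foot+h
        q=P[(abs(P[:,0]-x)<.03)&(abs(P[:,1]-(y-.025))<.012)&(abs(P[:,2]-z)<.0075)]
        xs=np.sort(q[:,0]); print(h,len(q),xs[:3].round(4),xs[-3:].round(4),"mid",round((xs[1]+xs[-2])/2,4),"rel",round((xs[1]+xs[-2])/2-x,4),"y",np.median(q[:,1]).round(4))
E
```

```text
0
0.015 41 [0.4935 0.4937 0.496 ] [0.5236 0.5237 0.5241] mid 0.5087 rel 0.0002 y 0.1232
0.03 41 [0.4935 0.4936 0.4937] [0.5236 0.5237 0.524 ] mid 0.5087 rel 0.0002 y 0.1227
0.045 50 [0.4939 0.494  0.494 ] [0.5235 0.5235 0.5238] mid 0.5088 rel 0.0003 y 0.123
0.06 43 [0.494  0.4942 0.4942] [0.5236 0.5238 0.5239] mid 0.509 rel 0.0005 y 0.1235
0.075 49 [0.4942 0.4942 0.4942] [0.5236 0.5237 0.524 ] mid 0.509 rel 0.0005 y 0.1234
2
0.015 62 [0.4915 0.4917 0.4917] [0.5212 0.5214 0.5215] mid 0.5065 rel -0.0018 y 0.1234
0.03 58 [0.4919 0.492  0.492 ] [0.5211 0.5213 0.5214] mid 0.5066 rel -0.0017 y 0.1232
0.045 59 [0.4922 0.4923 0.4924] [0.5211 0.5211 0.5214] mid 0.5067 rel -0.0016 y 0.1231
0.06 71 [0.4909 0.491  0.4925] [0.5213 0.5213 0.5216] mid 0.5061 rel -0.0022 y 0.1237
0.075 62 [0.491  0.491  0.4911] [0.5213 0.5235 0.5237] mid 0.5073 rel -0.001 y 0.1236
3
0.015 64 [0.4592 0.4593 0.4594] [0.4904 0.4904 0.4905] mid 0.4749 rel -0.0037 y -0.1233
0.03 58 [0.4595 0.4596 0.4597] [0.4905 0.4906 0.4907] mid 0.4751 rel -0.0035 y -0.1234
0.045 63 [0.4599 0.46   0.4601] [0.4906 0.4907 0.4907] mid 0.4753 rel -0.0033 y -0.1233
0.06 67 [0.4604 0.4605 0.4605] [0.4907 0.4907 0.4908] mid 0.4756 rel -0.003 y -0.1232
0.075 57 [0.4593 0.4594 0.4608] [0.4908 0.4909 0.4909] mid 0.4752 rel -0.0034 y -0.1233
```

```bash
python3 - <<'E'
from h import *
im,d=get_image("side")
P=cloud("side",d).reshape(-1,3); s=manip.get_state()["position"];print(s)
x,y,foot=.4786,-.0994,.141
for h in (.015,.03,.045,.06):
        z=foot+h
        q=P[(abs(P[:,0]-x)<.03)&(abs(P[:,1]-(y-.025))<.012)&(abs(P[:,2]-z)<.0075)]
        xs=np.sort(q[:,0]); print(h,"mid",round((xs[1]+xs[-2])/2,4),"rel",round((xs[1]+xs[-2])/2-x,4),np.median(q[:,1]).round(4))
q=P[(abs(P[:,0]-x)<.02)&(abs(P[:,1]-(y-.025))<.012)&(P[:,2]>.11)];print(np.sort(q[:,2])[:8])
E
```

```text
[ 0.47863125 -0.09977505  0.24744046]
0.015 mid 0.4779 rel -0.0007 -0.1253
0.03 mid 0.4782 rel -0.0004 -0.125
0.045 mid 0.4777 rel -0.0009 -0.1249
0.06 mid 0.4777 rel -0.0009 -0.1254
[0.14013827 0.14142818 0.14213298 0.14257655 0.14299116 0.14353557
 0.14354986 0.14359893]
```

```bash
python3 - <<'E'
from h import *
P=cloud("side",np.load("pics/side0d.npy")).reshape(-1,3)
q=P[(P[:,0]>.47)&(P[:,0]<.61)&(abs(P[:,1]+.175)<.012)&(P[:,2]>.02)&(P[:,2]<.085)]
A=np.polyfit(q[:,0]-.54,q[:,1],1);print(len(q),A, "centre y",A[1]+.075)
q=P[(P[:,0]>.48)&(P[:,0]<.52)&(P[:,1]>-.05)&(P[:,1]<-.01)&(P[:,2]>.09)];print("far",np.percentile(q[:,1],[97,99,100]))
q=P[(P[:,0]>.44)&(P[:,0]<.46)&(abs(P[:,1]+.1)<.05)&(P[:,2]>.02)&(P[:,2]<.08)];print(len(q),np.median(q[:,0]))
E
```

```text
864 [ 0.02122643 -0.17526531] centre y -0.10026530990549544
far [-0.02724012 -0.02622952 -0.02482459]
15 0.45480181666304287
```

Call:
jog_arm(targets=[[0.04, [0, 0, -0.02], 0], [0.04, [0, 0, -0.014], 0], [0.04, [0.015, 0, 0], 0], [0.04, [0.01, 0, 0], 0], [0.04, [0.008, 0, 0], 0], [0.04, [0.008, 0, 0], 0], [0.04, [0.008, 0, 0], 0], [0.04, [0.008, 0, 0], 0], [0.04, [0.005, 0, 0], 0], [0.04, [0, 0, 0], 0]])

```text
clock: 7.82
position: [0.5403, -0.0994, 0.2122]
ee_rot: [0.707, -0.707, -0.007, 0.008]
contact_force: [-3.1, 0.1, -2.6]
width: 0.0489
```

```bash
python3 look.py 4
```

```text
side 362 [[0.5229, -0.1297, 0.1203], [0.5398, -0.1245, 0.1531], [0.5639, -0.0817, 0.1863]]
top 76 [[0.5219, -0.1206, 0.1208], [0.5229, -0.088, 0.1466], [0.5307, -0.0731, 0.1868]]
[ 0.53966556 -0.09946606  0.21218771] [9.49890088e-05 1.76999286e-05 4.89816968e-05]
8.125 [-2.45325923  0.60937071 -3.91179441] [ 0.28259412  0.63645693 -0.02595896] 0.049241721020807074 [ 0.70727034 -0.70686438 -0.00733064  0.00759373]
```

View pics/side4.png

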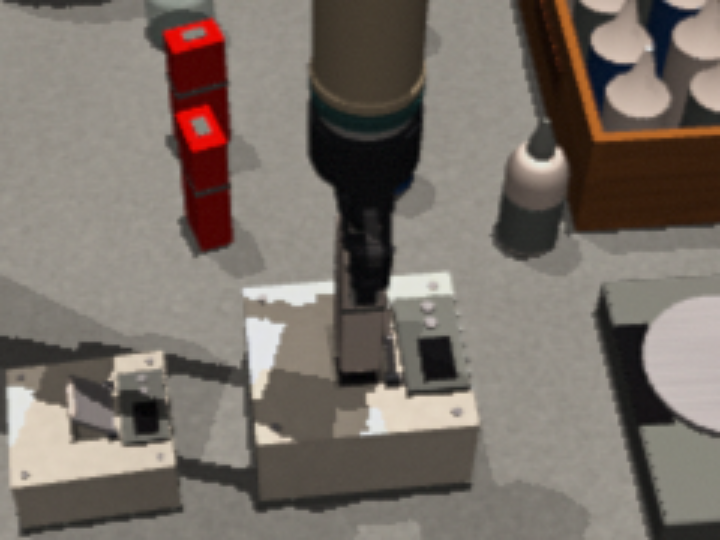

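The flap is pushed up behind the cartridge, which stands over the well (crop 360,375). Next I check the cartridge's centring and tilt.

```bash
python3 - <<'E'
from h import *
im,d=get_image("side");
P=cloud("side",d).reshape(-1,3); s=manip.get_state()["position"];print(s)
x,y,foot=.5397,-.0995,.107
for h in (.015,.025,.035,.045,.055,.065):
        z=foot+h
        q=P[(abs(P[:,0]-x)<.019)&(abs(P[:,1]-(y-.025))<.004)&(abs(P[:,2]-z)<.006)]
        xs=np.sort(q[:,0]); print(h,xs[:3].round(4),xs[-3:].round(4),"mid",round((xs[1]+xs[-2])/2,4),np.median(q[:,1]).round(4))
E
```

```text
[ 0.53969906 -0.09949063  0.21229326]
0.015 [0.5243 0.5243 0.5244] [0.5541 0.5542 0.5583] mid 0.5393 -0.1246
0.025 [0.5239 0.524  0.5242] [0.5539 0.5541 0.5579] mid 0.539 -0.1246
0.035 [0.5239 0.5239 0.524 ] [0.5536 0.5536 0.5579] mid 0.5388 -0.1249
0.045 [0.5239 0.5239 0.524 ] [0.5575 0.5578 0.5579] mid 0.5408 -0.1249
0.055 [0.5237 0.5237 0.5238] [0.5525 0.5527 0.5551] mid 0.5382 -0.1245
0.065 [0.5236 0.5236 0.5238] [0.5546 0.5548 0.5549] mid 0.5392 -0.1246
```

Call:
jog_arm(targets=[[0.04, [0.001, -0.0003, -0.003], 0], [0.04, [0, 0, -0.004], 0], [0.04, [0, 0, -0.004], 0], [0.04, [0, 0, -0.003], 0], [0.04, [0, 0, -0.003], 0], [0.04, [0, 0, 0], 0]])

```text
clock: 8.93
position: [0.5408, -0.1, 0.1949]
ee_rot: [0.707, -0.707, -0.007, 0.008]
contact_force: [-2.9, 0.7, -4.7]
width: 0.0493
```

Call:
jog_arm(targets=[[0.04, [0, 0, -0.004], 0], [0.04, [0, 0, -0.004], 0], [0.04, [0, 0, -0.004], 0], [0.04, [0, 0, -0.004], 0], [0.04, [0, 0, 0], 0]])

```text
clock: 9.55
position: [0.5407, -0.1001, 0.1788]
ee_rot: [0.707, -0.707, -0.007, 0.008]
contact_force: [-4.1, -0.3, -3.0]
width: 0.0493
```

Call:
jog_arm(targets=[[0.04, [0, 0, -0.004], 0], [0.04, [0, 0, -0.004], 0], [0.04, [0, 0, -0.003], 0], [0.04, [0, 0, 0], 0], [0.04, [0, 0, 0], 0]])

```text
clock: 10.18
position: [0.541, -0.1001, 0.1683]
ee_rot: [0.707, -0.707, -0.007, 0.007]
contact_force: [-2.5, -0.1, -3.7]
width: 0.0489
```

Call:
jog_arm(targets=[[0.04, [0, 0, -0.003], 0], [0.04, [0, 0, 0], 0], [0.04, [0, 0, 0], 0]])

```text
clock: 10.55
position: [0.5414, -0.1001, 0.1657]
ee_rot: [-0.707, 0.707, 0.008, -0.007]
contact_force: [-3.5, 0.2, -0.1]
width: 0.0493
```

Call:
jog_arm(targets=[[0.04, [0, 0, -0.003], 0], [0.04, [0, 0, 0], 0], [0.04, [0, 0, 0], 0]])

```text
clock: 10.92
position: [0.5414, -0.1001, 0.163]
ee_rot: [-0.707, 0.707, 0.008, -0.007]
contact_force: [-2.7, 0.5, 5.7]
width: 0.0495
```

```bash
cat > f.py <<'E'
from h import *
F=[];p=[]
for i in range(5): get_image("side"); s=manip.get_state();F.append(s["contact_force"]);p.append(s["position"])
print(s["clock"],np.mean(F,0).round(2),np.std(F,0).round(2),np.mean(p,0).round(4))
E
python3 f.py
```

```text
11.175 [-3.49  0.32  6.  ] [0.44 0.4  0.43] [ 0.5414 -0.1001  0.163 ]
```

Call:
jog_arm(targets=[[0.04, [0, 0, -0.0015], 0], [0.04, [0, 0, 0], 0], [0.04, [0, 0, 0], 0]])

```text
clock: 11.55
position: [0.5414, -0.1001, 0.1617]
ee_rot: [-0.707, 0.707, 0.008, -0.007]
contact_force: [-3.6, 0.4, 6.6]
width: 0.0491
```

```bash
python3 f.py
```

```text
11.8 [-3.81  0.92  6.96] [0.35 0.21 0.39] [ 0.5414 -0.1001  0.1618]
```

Call:
jog_arm(targets=[[0.04, [0, 0, -0.0015], 0], [0.04, [0, 0, 0], 0], [0.04, [0, 0, 0], 0]])

```text
clock: 12.18
position: [0.5414, -0.1001, 0.1606]
ee_rot: [-0.707, 0.707, 0.008, -0.007]
contact_force: [-4.0, 1.0, 8.5]
width: 0.049
```

```bash
python3 f.py
```

```text
12.425 [-4.56  0.82  8.13] [0.21 0.41 0.26] [ 0.5414 -0.1001  0.1606]
```

Call:
jog_arm(targets=[[0.04, [0, 0, -0.001], 0], [0.04, [0, 0, 0], 0], [0.04, [0, 0, 0], 0]])

```text
clock: 12.8
position: [0.5415, -0.1001, 0.1599]
ee_rot: [-0.707, 0.707, 0.008, -0.007]
contact_force: [-4.7, 1.8, 9.9]
width: 0.0491
```

```bash
python3 f.py
```

```text
13.05 [-4.39  1.11 10.39] [0.14 0.66 0.58] [ 0.5415 -0.1001  0.1599]
```

The force grew with depth as a sprung valve should (about 14 N net, roughly 5.5 mm). Now I release.

Call:
jog_arm(targets=[[0.06, [0, 0, 0], 0], [0.07, [0, 0, 0], 0], [0.085, [0, 0, 0], 0], [0.085, [0, 0, 0], 0], [0.085, [0, 0, 0], 0], [0.085, [0, 0, 0.02], 0], [0.085, [0, 0, 0.04], 0], [0.085, [0, 0, 0.05], 0], [0.085, [0, 0, 0.05], 0], [0.085, [0, 0, 0], 0]])

```text
clock: 14.3
position: [0.5431, -0.1006, 0.323]
ee_rot: [-0.706, 0.708, 0.011, -0.004]
contact_force: [-0.3, 0.0, 0.3]
width: 0.085
```

```bash
python3 f.py; python3 - <<'E'
from h import *
im,d=get_image("side");P=cloud("side",d).reshape(-1,3);np.save("pics/side5d.npy",d)
cv2.imwrite("pics/side5.png",cv2.resize(im[150:330,200:440,::-1],None,fx=3,fy=3))
q=P[(abs(P[:,0]-.54)<.025)&(abs(P[:,1]+.1)<.035)&(P[:,2]>.15)&(P[:,2]<.185)]
print(len(q),np.median(q,0),rect(q[:,:2]))
for z in(.115,.125,.135,.145,.155):
    q=P[(abs(P[:,0]-.54)<.019)&(abs(P[:,1]+.1245)<.005)&(abs(P[:,2]-z)<.006)];xs=np.sort(q[:,0]);print(z,xs[1],xs[-2],np.median(q[:,1]))
E
```

```text
14.55 [ 0.04 -0.06 -0.27] [0.59 0.45 0.27] [ 0.5407 -0.0999  0.3178]
199 [ 0.53710023 -0.12479297  0.16357083] ((536.6608276367188, -103.15001678466797), (42.073020935058594, 55.48188781738281), 1.07704496383667)
0.115 0.521906465531676 0.5520221892118348 -0.12538291025946185
0.125 0.5217896924578463 0.5580598169533576 -0.12586500868531336
0.135 0.5215174804582904 0.5577678815903797 -0.12588883145946028
0.145 0.5214284460373331 0.5578326699797569 -0.1255503713008872
0.155 0.5214585580135889 0.5578326699797569 -0.12537836013690984
```

View pics/side5.png

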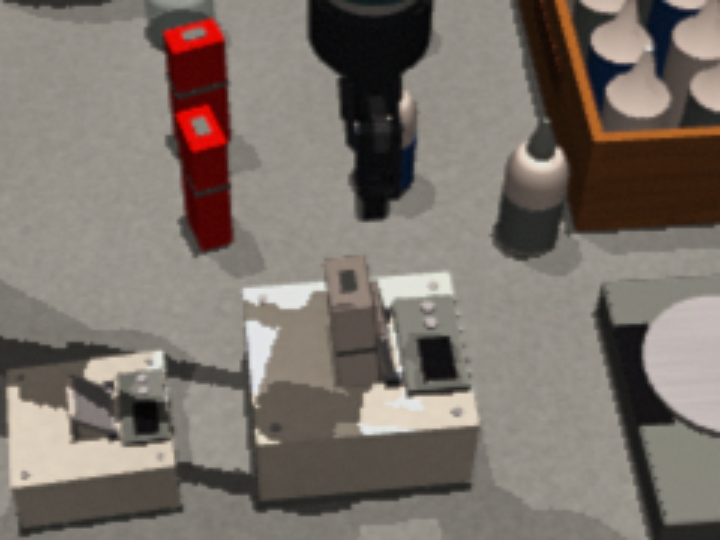

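The cartridge stands in the well (crop 350,320), the flap leans on its +x side, and the gripper is clear. Next I check its height and tilt.

```bash
python3 - <<'E'
from h import *
P=cloud("side",np.load("pics/side5d.npy")).reshape(-1,3)
q=P[(abs(P[:,0]-.535)<.01)&(abs(P[:,1]+.1)<.015)&(P[:,2]>.15)&(P[:,2]<.23)]
print("top z",np.median(q[:,2]),len(q))
f=P[(abs(P[:,0]-.537)<.012)&(abs(P[:,1]+.125)<.004)&(P[:,2]>.105)&(P[:,2]<.18)]
print("tilt y",np.polyfit(f[:,2],f[:,1],1))
L=[]
for z in np.arange(.104,.183,.004):
    g=P[(abs(P[:,0]-.537)<.024)&(abs(P[:,1]+.125)<.005)&(abs(P[:,2]-z)<.003)]
    if len(g)>3:L.append((z,g[:,0].min(),g[:,0].max()))
L=np.array(L);print(L.round(4));print("left tilt",np.polyfit(L[:,0],L[:,1],1))
t=P[(abs(P[:,0]-.537)<.03)&(abs(P[:,1]+.1)<.035)&(abs(P[:,2]-np.median(q[:,2]))<.006)];print(rect(t[:,:2]))
# same on held image 4
P=cloud("side",np.load("pics/side0d.npy")).reshape(-1,3)
q=P[(abs(P[:,0]-.508)<.01)&(abs(P[:,1]-.149)<.015)&(P[:,2]>.1)];print("ref top z",np.median(q[:,2]))
E
```

```text
top z 0.18852424576385401 98
tilt y [ 0.00018844 -0.12547982]
[[0.104  0.5222 0.5523]
 [0.108  0.5222 0.559 ]
 [0.112  0.5219 0.559 ]
 [0.116  0.5219 0.5608]
 [0.12   0.5217 0.5608]
 [0.124  0.5218 0.5607]
 [0.128  0.5218 0.5604]
 [0.132  0.5194 0.5603]
 [0.136  0.5194 0.5602]
 [0.14   0.5196 0.5602]
 [0.144  0.5196 0.5574]
 [0.148  0.5194 0.558 ]
 [0.152  0.5192 0.558 ]
 [0.156  0.5191 0.5509]
 [0.16   0.5191 0.5483]
 [0.164  0.5171 0.5482]
 [0.168  0.5171 0.5483]
 [0.172  0.5168 0.5482]
 [0.176  0.5167 0.5481]
 [0.18   0.5167 0.5478]]
left tilt [-0.08120102  0.53116137]
((530.828857421875, -101.90657043457031), (31.606693267822266, 52.767913818359375), 1.0565890073776245)
ref top z 0.1350217703263804
```

```bash
python3 - <<'E'
from h import *
for i in range(8): im,d=get_image("side")
P=cloud("side",d).reshape(-1,3)
q=P[(abs(P[:,0]-.535)<.01)&(abs(P[:,1]+.1)<.015)&(P[:,2]>.15)&(P[:,2]<.23)];z=np.median(q[:,2])
t=P[(abs(P[:,0]-.537)<.03)&(abs(P[:,1]+.1)<.035)&(abs(P[:,2]-z)<.006)];print(z,rect(t[:,:2]))
P0=cloud("side",np.load("pics/side0d.npy")).reshape(-1,3)
for nm,cx,cy in(("redR",.42,.12),("redL",.42,.24),("bA",.592,.16)):
    for p in(P0,P):
        q=p[(abs(p[:,0]-cx)<.05)&(abs(p[:,1]-cy)<.05)&(p[:,2]>.03)&(p[:,2]<.11)&~((abs(p[:,0]-.508)<.03)&(abs(p[:,1]-.149)<.04))]
        print(nm,np.median(q,0).round(3))
s=manip.get_state();print(s["clock"],s["contact_force"],s["width"])
print(sign_off())
E
```

```text
0.18839078658831665 ((531.0374145507812, -101.86780548095703), (31.657609939575195, 51.27117919921875), 0.9206105470657349)
redR [0.427 0.097 0.072]
redR [0.428 0.097 0.071]
redL [0.427 0.222 0.08 ]
redL [0.428 0.222 0.08 ]
bA [0.59  0.149 0.077]
bA [0.612 0.152 0.079]
15.0 [ 0.2218174  -0.17780854 -0.47299175] 0.08509272040604388
the job is handed in; nothing more can be done
None
```

I loaded the white cartridge into the larger dispenser and handed the job in at about 15 s. The hand-in reports no verdict. I gripped it by its narrow sides and pushed the flap up with its foot. I lowered it into the well and pressed by feel to about 14 N net, an estimated 5–6 mm of valve travel. Then I let go and withdrew upward.

**Last checks:**
- **Depth:** the foot is about 41 mm below the mouth. The cartridge's height stayed the same between two pictures taken after release.
- **Position:** extrapolated from the picture, the foot is about 2 mm from the well's centre line.
- **Flap:** it leans on the cartridge's wide side.
- **Robot:** the gripper is open and well clear, with about 0 N on it.

**Less certain:**
- **Tilt:** after release the cartridge leans about 0.08 rad, under the 0.12 limit. That is about as far as the well's clearance lets it lean.
- **Valve travel:** I worked it out from force and height, not from a direct measurement. In one step the force rose by about 0.8 N/mm instead of 1.5.
- **bottle_a:** its depth median shifted 22 mm between the first and last pictures. In the last one the gripper partly hides it, and nothing was seen to touch it, so I put this down to the view but did not confirm it.
- **Other bystanders:** I compared only bottle_a and the two red look-alikes. The look-alikes had not moved. I did not measure the other bottles, jar, beaker, spoon or block.

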